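# Restock the sterilising-room supply rack by height

### The arm

A 6-joint arm with a two-finger parallel gripper is mounted at the origin on the work surface. World frame = base frame: x ahead of the robot, y to its left, z up, the work surface at z = 0. Lengths are in m, angles in rad, forces in N, time in s.
With the tool pointing down it reaches from about 0.375 to 0.9 m from the base axis. Payload 3.1 kg.
Tool frame: the origin (TCP) lies at the very end of the fingers, on their centre line; the grasp point (between the pads) lies 19 mm behind it; z points along the fingers, y is the line along which they close (so a half turn about z gives the same grasp; the last joint's range is limited). The gripper opens to 85 mm and grips with 20 to 120 N. Pads are 22 mm wide; open, the fingers measure 114 mm over their backs; the gripper's body (76 mm by 85 mm) begins 54 mm behind the grasp point. The pads swing forward as they close: fully open they stand 13 mm farther back than shut.
Start: joints at [-0.178, 0.527, 1.433, -0, 1.181, -0.178], TCP at [0.625, 0, 0.208] pointing down, gripper open.
Joint ranges: [-3.08, 3.08], [-0.75, 2.2], [0.22, 2.44], [-1.43, 4.57], [0, 2.65], [-2.85, 2.85]. Speed limits (rad/s): [2.79, 2.79, 3.14, 3.14, 3.14, 3.14].

### API

Orientations are given as a unit quaternion [x, y, z, w].
In Python, from station import sense, snapshot, camera_params, sign_off gives the robot as it stands.
- The arm moves only by the shell command python3 -m handwheel 'ROWS' [OPENING] [FORCE]. ROWS is JSON, a list that holds one entry, the list of rows, each a list of 4 numbers: the shift along the tool's x, y, z in units of 25 mm (1.0 is 25 mm), then the turn about the tool's z in units of 6 degrees (1.0 is 6 degrees). A call has 1 to 20 rows; each row shifts and turns the commanded pose from where the row before left it, along the tool's axes as they then stand; what a row does not reach is not made up. A row lasts 1/8 s, in which the tool goes at most 62.5 mm and 10.7 degrees, less where a joint would pass 70% of its speed; a pose out of reach is approached as far as the arm can. A call is refused whole if a number of a shift passes 1 or a number of a turn 1, either way. A call with a gripper value outside its range is refused whole. OPENING is the finger opening in mm, from 0 to 85.4, set as the call begins (- or left out, the last holds). The fingers move at their own pace and stop on an object; FORCE is the grip in N (left out, the last holds). Time passes only in rows, so rows that do not move let the fingers close. It gives the time, the measured TCP pose, the force, the opening and the grip force at its end, in the units of the state.
- sense(): the state, without advancing time (a new reading comes with each control period).
- snapshot(name): name is "scene" or "side" or "wrist"; returns (picture, depth): 400x640x3 uint8, red, green, blue; 400x640 float32, m along the optical axis (not along the pixel's ray), 0 where there is no reading.
- camera_params(name): a dict with "mtx" (3x3 intrinsics, pixels), "extrinsics" (4x4, takes a point from camera to world coordinates); the wrist camera has in their place "hand_eye" (4x4, takes a point from camera to tool coordinates, whose origin is the TCP and whose axes are the flange's). Camera axes: x right, y up, looking along -z (the intrinsics and any distortion apply to the point x, -y, -z); pixel columns grow to the right and rows downward; lengths in m; the calibration is good to about 2 mm. A picture is of the moment at which its call begins: read the wrist's pose just before it. camera_params takes no time and is no camera call.
- sign_off(): hands the job in; it is judged then, once.
The state is a dict: "t": time; "q": joint angles; "qd": joint speeds; "tau": joint torques, N m; "tcp_pos": TCP position; "tool_rot": TCP orientation; "force": force on the tool from outside, world axes, zero at the start; "ft_torque": the same for the moment, N m; "finger_gap": opening from 0.0 (shut) to 1.0 (fully open); "gripper_force": force on a finger pad.
Only numpy, scipy, OpenCV 4.12 (cv2) and the standard library are available. Lean on these libraries where they do the work, as an engineer would, in place of code of your own. Each camera call takes 0.05 s, during which the arm holds its last target. There are 200 camera calls.

### The job

Stand the four supply cartons in the stock rack in a row by height, one after another: the tallest first, home in the corner of the back rail and the tall end plate, then each next shorter one against the back rail and snug up to the carton before it, square and upright, down to the shortest. Set them down rather than dropping them, and leave the tape roll, the amber bottle and the steel canister where they are.

Things in the scene. Friction and masses are not known exactly. Their poses are not given: they have to be found in the camera images.
- carton_orange: The tallest carton, orange with a white band, a stiff upright supply carton: 60 mm deep (its x), 50 mm wide (its y), 125 mm high (z, up). Origin at the centre of its underside; front and back are alike. It starts standing upright on the table; in the rack its depth runs from front to back. 0.08 to 0.31 kg.
- carton_blue: The second tallest carton, blue with a white band, a stiff upright supply carton: 58 mm deep (its x), 44 mm wide (its y), 107 mm high (z, up). Origin at the centre of its underside; front and back are alike. It starts standing upright on the table; in the rack its depth runs from front to back. 0.08 to 0.31 kg.
- carton_yellow: The third tallest carton, yellow with a grey band, a stiff upright supply carton: 60 mm deep (its x), 48 mm wide (its y), 90 mm high (z, up). Origin at the centre of its underside; front and back are alike. It starts standing upright on the table; in the rack its depth runs from front to back. 0.08 to 0.31 kg.
- carton_green: The shortest carton, green with a white band, a stiff upright supply carton: 56 mm deep (its x), 40 mm wide (its y), 74 mm high (z, up). Origin at the centre of its underside; front and back are alike. It starts standing upright on the table; in the rack its depth runs from front to back. 0.08 to 0.31 kg.
- rack: Grey fixed stock rack. Origin on the table under its centre; x from its open front to its back, y along the row. Base 84 mm (x) by 250 mm (y), floor 8 mm above the table, no front lip. Aluminium back rail along the whole rear: inner face at x = +33 mm, 5 mm thick, top 28 mm above the table. Its two end plates stand 224 mm apart inside; the cartons together take 182 mm.
- end_tall: Tall aluminium end plate, fixed on one end of the rack (either end, it varies). 5 mm thick (its y, parallel to the rack's y), 76 mm deep, 125 mm high, dark hand slot near its top. Origin at the centre of its lower edge, on the rack's floor, 114.5 mm from the rack's middle; the inner face, where the row starts, is 2.5 mm nearer the middle.
- end_low: The low aluminium end plate, fixed at the other end of the rack. Same as the tall one but 35 mm high, so lower than any carton.
- tape_roll: Roll of buff indicator tape lying flat among the cartons, 72 mm across, 19 mm high, open core. Origin at the centre of its underside. Loose; to be left alone.
- amber_bottle: Amber bottle with a white cap, 58 mm across, 125 mm high, standing at the right of the cartons. Origin at the centre of its underside. Loose; to be left alone.
- canister: Small lidded stainless canister with a ball knob, 66 mm across, 86 mm high with its knob, standing at the right of the cartons. Origin at the centre of its underside. Loose; to be left alone.

How it is judged:
On the way, in this order (a step that is already met when the one before it is completed fails the run):
1. The tallest (orange) carton stands in the corner of the rack's back rail and its tall end plate (x of carton_orange in the frame of rack between -0.007 and 0.007 m and y of carton_orange in the frame of rack between -0.112 and 0.112 m and z of carton_orange in the frame of rack between 0.003 and 0.013 m and y of carton_orange in the frame of end_tall between -0.0355 and 0.0355 m and angle between carton_orange's own z axis and vertical below 0.06 rad and angle between the x axis of carton_orange and the x axis of rack, either way round below 0.12 rad), for 0.2 s.
2. The blue carton stands against the rail and snug against the orange one (all of step 1 and x of carton_blue in the frame of rack between -0.006 and 0.008 m and y of carton_blue in the frame of rack between -0.112 and 0.112 m and z of carton_blue in the frame of rack between 0.003 and 0.013 m and y of carton_blue in the frame of carton_orange between -0.055 and 0.055 m and angle between carton_blue's own z axis and vertical below 0.06 rad and angle between the x axis of carton_blue and the x axis of rack, either way round below 0.12 rad), for 0.2 s.
3. The yellow carton stands against the rail and snug against the blue one (all of step 2 and x of carton_yellow in the frame of rack between -0.007 and 0.007 m and y of carton_yellow in the frame of rack between -0.112 and 0.112 m and z of carton_yellow in the frame of rack between 0.003 and 0.013 m and y of carton_yellow in the frame of carton_blue between -0.054 and 0.054 m and angle between carton_yellow's own z axis and vertical below 0.06 rad and angle between the x axis of carton_yellow and the x axis of rack, either way round below 0.12 rad), for 0.2 s.
4. The green carton stands against the rail and snug against the yellow one (all of step 3 and x of carton_green in the frame of rack between -0.005 and 0.009 m and y of carton_green in the frame of rack between -0.112 and 0.112 m and z of carton_green in the frame of rack between 0.003 and 0.013 m and y of carton_green in the frame of carton_yellow between -0.052 and 0.052 m and angle between carton_green's own z axis and vertical below 0.06 rad and angle between the x axis of carton_green and the x axis of rack, either way round below 0.12 rad), for 0.2 s.
At the end, for the whole second after the job is handed in: All four cartons stand on the rack, upright (0.06 rad) and square (0.12 rad), within 10 mm of the back rail; orange within 8 mm of the tall end plate, then blue, yellow and green each within 8 mm of the one before; all released and at rest (all of step 4 and linear speed of each of carton_orange, carton_blue, carton_yellow, carton_green below 0.01 m/s and angular speed of each of carton_orange, carton_blue, carton_yellow, carton_green below 0.1 rad/s and contact force between the fingers and carton_orange below 0.2 N and contact force between the fingers and carton_blue below 0.2 N and contact force between the fingers and carton_yellow below 0.2 N and contact force between the fingers and carton_green below 0.2 N); the robot touches nothing.
It fails at once if A carton was dropped or thrown (moving faster than 0.6 m/s out of the fingers' hold) ((linear speed of carton_orange above 0.6 m/s and contact force between the fingers and carton_orange below 0.05 N) or (linear speed of carton_blue above 0.6 m/s and contact force between the fingers and carton_blue below 0.05 N) or (linear speed of carton_yellow above 0.6 m/s and contact force between the fingers and carton_yellow below 0.05 N) or (linear speed of carton_green above 0.6 m/s and contact force between the fingers and carton_green below 0.05 N)).
It fails at once if The tape roll, the amber bottle or the canister was shifted by more than 20 mm (distance of any of tape_roll, amber_bottle, canister from where it was at the start of the episode above 0.02 m).
It also fails if it takes over 128 s, if anything falls off the work surface, if the arm or the gripper's body presses on something with over 40 N, if the wrist force passes 120 N, or if a joint passes its speed limit or range.

## Working session

There is one attempt and no reset: what is moved stays moved. The work goes in short steps, Python scripts to look and compute and a shell command to move; the robot and the scene stay as the last step left them, time stands still between calls to the robot, and variables do not carry over. Pictures are saved under pics/ and viewed, at most 14 in all, crops included, and the job is handed in when it is done.

```bash
ls; mkdir -p pics
python3 - <<'E'
from station import *
import cv2,numpy as np
for n in ["scene","side"]:
    p,d=snapshot(n); cv2.imwrite(f"pics/{n}0.png",p[:,:,::-1]); np.savez(f"{n}0.npz",p=p,d=d)
    c=camera_params(n); print(n,c)
print(sense()); print(camera_params("wrist"))
E
```

```text
pics
scene {'mtx': array([[432.62358028,   0.        , 317.29062465],
       [  0.        , 432.62358028, 201.54900261],
       [  0.        ,   0.        ,   1.        ]]), 'extrinsics': array([[-0.74672283, -0.47455985,  0.46604501,  1.08564211],
       [ 0.66509785, -0.54017909,  0.51560779,  0.5956839 ],
       [ 0.00706101,  0.69498165,  0.7189928 ,  0.95135802],
       [ 0.        ,  0.        ,  0.        ,  1.        ]])}
side {'mtx': array([[503.75262626,   0.        , 321.33590453],
       [  0.        , 503.75262626, 204.9163089 ],
       [  0.        ,   0.        ,   1.        ]]), 'extrinsics': array([[ 9.99913555e-01,  8.51036995e-03, -1.00227945e-02,
         4.79400801e-01],
       [-1.31442829e-02,  6.27704475e-01, -7.78340748e-01,
        -1.10605703e+00],
       [-3.32614740e-04,  7.78405206e-01,  6.27762076e-01,
         9.06915896e-01],
       [ 0.00000000e+00,  0.00000000e+00,  0.00000000e+00,
         1.00000000e+00]])}
{'t': 0.1, 'q': array([-1.78515326e-01,  5.28402945e-01,  1.43376813e+00, -5.09535546e-05,
        1.18139243e+00, -1.78503799e-01]), 'qd': ar
[... 364 characters left out ...]
29e-04]), 'force': array([-0.47154208, -0.21441504, -0.21953156]), 'ft_torque': array([-0.07416162, -0.05005386, -0.02409186]), 'gripper_force': 0.0, 'finger_gap': 1.0012872194500673}
{'mtx': array([[330.20622944,   0.        , 320.60084594],
       [  0.        , 330.20622944, 198.34243581],
       [  0.        ,   0.        ,   1.        ]]), 'hand_eye': array([[-8.29405666e-04,  9.65269697e-01,  2.61254139e-01,
         6.53581341e-02],
       [ 9.99999523e-01,  6.65738554e-04,  7.14966731e-04,
         1.13882900e-04],
       [ 5.16208767e-04,  2.61254607e-01, -9.65269788e-01,
        -1.65962906e-01],
       [ 0.00000000e+00,  0.00000000e+00,  0.00000000e+00,
         1.00000000e+00]])}
```

View pics/scene0.png

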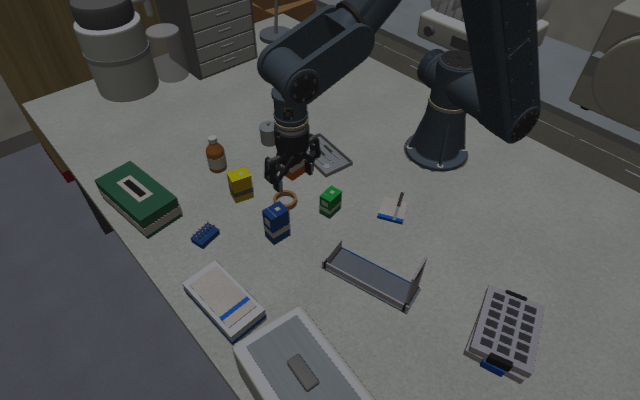

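View pics/side0.png

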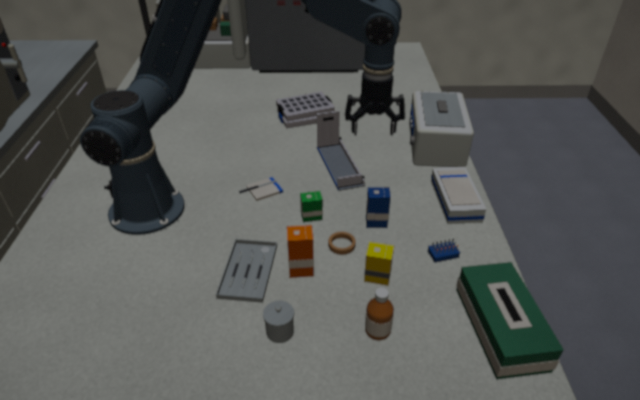

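Scene view: blue carton at about (277,222), yellow (240,185), green (330,202), orange behind the gripper (295,170), rack (372,275) with the tall end plate on its right (418,280). Side view: orange (300,250), blue (378,206), yellow (379,262), green (311,205), rack (340,158) with the tall plate at the far end (328,130).

```bash
cat > h.py <<'E'
import numpy as np,cv2
from station import *
from scipy.spatial.transform import Rotation as R
HSV={'orange':((4,150,60),(14,255,255)),'blue':((100,120,30),(125,255,255)),'yellow':((20,150,50),(32,255,255)),'green':((50,120,30),(75,255,255))}
def mask(p,c):
    return cv2.inRange(cv2.cvtColor(p,cv2.COLOR_RGB2HSV),*map(np.array,HSV[c]))
def cam(n,s=None):
    c=camera_params(n)
    if n!='wrist': return c['mtx'],c['extrinsics']
    T=np.eye(4);T[:3,:3]=R.from_quat(s['tool_rot']).as_matrix();T[:3,3]=s['tcp_pos']
    return c['mtx'],T@c['hand_eye']
def ray(K,E,uv):
    uv=np.atleast_2d(np.asarray(uv,float))
    d=np.c_[(uv[:,0]-K[0,2])/K[0,0],-(uv[:,1]-K[1,2])/K[1,1],-np.ones(len(uv))]
    return E[:3,3],d@E[:3,:3].T
def onz(K,E,uv,z):
    o,d=ray(K,E,uv); return o+d*((z-o[2])/d[:,2])[:,None]
def proj(K,E,X):
    c=(np.atleast_2d(X)-E[:3,3])@E[:3,:3]
    return np.c_[K[0,0]*c[:,0]/-c[:,2]+K[0,2],K[1,1]*c[:,1]/c[:,2]+K[1,2]]
def meet(a,b):  # midpoint of two rays + gap
    (o,d),(p,e)=a,b; d=d[0];e=e[0]
    t=np.linalg.lstsq(np.c_[d,-e],p-o,rcond=None)[0]
    A=o+d*t[0];B=p+e*t[1]; return (A+B)/2,np.linalg.norm(A-B)
def shot(name,tag):
    s=sense();p,d=snapshot(name);cv2.imwrite(f'pics/{tag}.png',p[:,:,::-1])
    K,E=cam(name,s);np.savez(tag+'.npz',p=p,d=d,K=K,E=E);return p,d,K,E
E
python3 - <<'E'
from h import *
p=np.load('side0.npz')['p'];K,E=cam('side')
for c in HSV:
    m=mask(p,c);n,l,s,ct=cv2.connectedComponentsWithStats(m)
    for i in range(1,n):
        if s[i,4]>60: print(c,s[i],ct[i].round(),onz(K,E,ct[i],.07).round(3))
for nm,uv in [('tall',(328,135)),('rackmid',(341,163)),('bottle',(379,315)),('can',(279,322)),('tape',(342,243))]: print(nm,onz(K,E,uv,.03).round(3))
E
python3 -m handwheel '[[[0.0,0,-1,0],[0,0,-1,0],[0,0,-1,0],[0,0,-1,0],[0,0,-1,0],[0,0,-1,0],[0,0,-1,0],[0,0,-1,0],[0,0,0,0],[0,0,0,0]]]' 85
```

```text
orange [287 226  26  34 515] [300. 247.] [[ 0.44  -0.227  0.07 ]]
orange [290 268  23   9 177] [301. 272.] [[ 0.444 -0.309  0.07 ]]
orange [368 299  25  21 377] [380. 310.] [[ 0.611 -0.421  0.07 ]]
blue [368 188  22  25 465] [378. 200.] [[ 0.645 -0.051  0.07 ]]
blue [447 216  36   4  89] [464. 218.] [[ 0.858 -0.126  0.07 ]]
blue [368 221  18   6 100] [376. 224.] [[ 0.631 -0.146  0.07 ]]
blue [429 246  30  15 278] [443. 253.] [[ 0.778 -0.254  0.07 ]]
yellow [366 243  27  31 648] [379. 258.] [[ 0.625 -0.267  0.07 ]]
yellow [365 275  23   9 134] [376. 279.] [[ 0.612 -0.335  0.07 ]]
green [221  23   8  11  70] [225.  28.] [[0.058 1.254 0.07 ]]
green [301 192  21  20 315] [311. 201.] [[ 0.466 -0.053  0.07 ]]
green [462 269  99  96 682] [513. 341.] [[ 0.867 -0.503  0.07 ]]
tall [[0.521 0.354 0.03 ]]
rackmid [[0.557 0.187 0.03 ]]
bottle [[ 0.614 -0.403  0.03 ]]
can [[ 0.397 -0.419  0.03 ]]
tape [[ 0.544 -0.173  0.03 ]]
t: 1.35
tcp_pos: [0.6243, 0.0001, 0.4064]
tool_rot: [0.707, 0.707, -0.001, -0.001]
force: [-1.0, 0.5, -0.4]
finger_gap: 0.996
gripper_force: 0.0
```

```bash
python3 - <<'E'
from h import *
shot('wrist','w1')
E
python3 -m handwheel '[[[1,-0.6,0,0],[1,-0.6,0,0],[1,-0.6,0,0],[1,-0.6,0,0],[1,-0.6,0,0],[1,-0.6,0,0],[1,0,0,0],[1,0,0,0],[0,0,0,0],[0,0,0,0]]]' 85
python3 - <<'E'
from h import *
shot('wrist','w2')
E
```

```text
t: 2.65
tcp_pos: [0.5346, 0.1995, 0.4069]
tool_rot: [0.707, 0.707, -0.001, -0.0]
force: [-0.3, 0.2, -0.1]
finger_gap: 0.996
gripper_force: 0.0
```

View pics/w1.png

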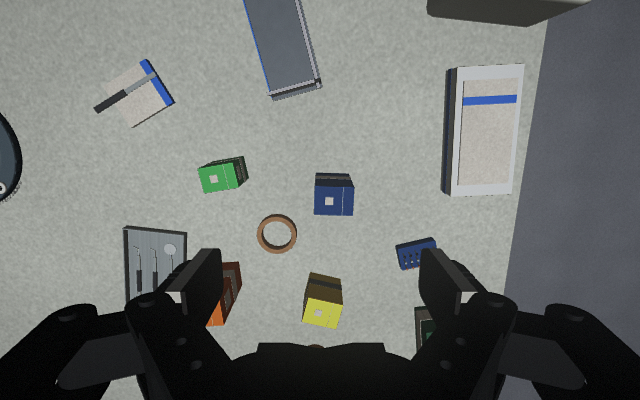

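View pics/w2.png

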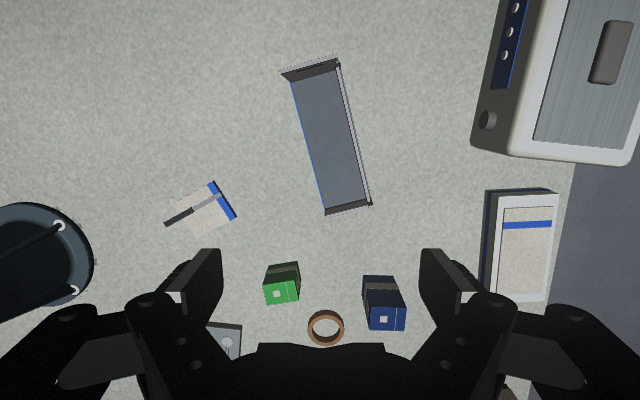

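w1: green top at (218,178), blue top (334,201), yellow top (322,313), orange top partly hidden by a finger (218,308), tape (277,234). w2: rack from the tall plate at (310,65) down to the low plate (348,210), back rail on the right (355,140); green (281,293), blue (386,318). Orange needs a view from further towards -y.

```bash
python3 -m handwheel '[[[-1,0,0,0],[-1,0,0,0],[-1,0,0,0],[-1,0,0,0],[-1,0,0,0],[-1,0,0,0],[-1,0,0,0],[-1,0,0,0],[-1,0,0,0],[-1,0,0,0],[-1,0,0,0],[-1,0,0,0],[-1,0,0,0],[0,0,0,0],[0,0,0,0]]]' 85
python3 - <<'E'
from h import *
shot('wrist','w3')
E
python3 -m handwheel '[[[-1,0.8,0,0],[0,0.8,0,0],[0,0.8,0,0],[0,0.8,0,0],[0,0.8,0,0],[0,0,0,0],[0,0,0,0]]]' 85
python3 - <<'E'
from h import *
shot('wrist','w4')
def tops(tag):
    z=np.load(tag+'.npz');p,K,E=z['p'],z['K'],z['E'];out={}
    hsv=cv2.cvtColor(p,cv2.COLOR_RGB2HSV)
    for c in HSV:
        m=mask(p,c); 
        v=hsv[...,2]; 
        n,l,s,ct=cv2.connectedComponentsWithStats(m)
        for i in range(1,n):
            if s[i,4]>150:print(tag,c,s[i],ct[i].round(),np.percentile(v[l==i],[5,25,50,75,95]))
for t in ['w1','w2','w3','w4']: tops(t)
a=[cv2.imread(f'pics/w{i}.png') for i in (3,4)]
cv2.imwrite('pics/c34.png',np.hstack([cv2.resize(x,(400,250)) for x in a]))
E
```

```text
t: 4.58
tcp_pos: [0.5346, -0.1249, 0.4078]
tool_rot: [0.707, 0.707, 0.0, -0.0]
force: [0.6, -0.0, 0.3]
finger_gap: 0.994
gripper_force: 0.0
t: 5.5
tcp_pos: [0.6344, -0.1492, 0.4078]
tool_rot: [0.707, 0.707, -0.0, -0.0]
force: [-1.1, -0.5, -0.3]
finger_gap: 0.991
gripper_force: 0.0
w1 orange [206 300  18  26 233] [216. 316.] [100.6 177.  179.  181.  187. ]
w1 blue [151  76  22  30 238] [161.  91.] [ 76. 176. 178. 180. 186.]
w1 blue [463  95  54  10 415] [489. 100.] [174. 177. 179. 180. 183.]
w1 blue [314 186  29  29 689] [328. 200.] [105. 107. 108. 109. 112.]
w1 blue [343 187  11  28 282] [348. 200.] [105.   107.   108.   109.75 115.9 ]
w1 blue [398 241  38  29 430] [413. 253.] [ 93.9  107.   109.   111.   113.55]
w1 yellow [302 298  31  28 497] [317. 312.] [187.8 190.  191.  192.  194.2]
w1 yellow [328 303  15  25 192] [335. 316.] [188. 190. 191. 192. 195.]
w1 green [223 163  16  25 237] [231. 175.] [157.  160.  161.  163.  172.2]
w1 green [198 164  30  29 537] [212. 178.] [154. 156. 158. 159. 162.]
w2 blue [290  82  35 128 164] [307. 146.] [127. 154. 167. 195. 198.]
w2 blue [217 196
[... 829 characters left out ...]
] [106.   108.   110.   111.   113.95]
w3 blue [454 172  42  32 707] [474. 187.] [100. 110. 113. 114. 117.]
w3 green [279  75  15  30 290] [286.  90.] [168.45 173.   174.   175.75 181.  ]
w3 green [252  78  31  32 663] [267.  94.] [167. 169. 171. 172. 175.]
w4 orange [ 162  195   48   44 1325] [185. 219.] [ 79.2 188.  189.  190.  193. ]
w4 blue [306  77  31  34 891] [321.  93.] [108. 110. 111. 113. 115.]
w4 blue [337  78  12  33 357] [343.  94.] [108.  110.  111.  113.  115.2]
w4 blue [396 158  44  33 770] [417. 173.] [104. 113. 115. 117. 120.]
w4 green [208  57  17  31 304] [216.  72.] [156.15 162.   163.   165.   171.  ]
w4 green [180  59  34  33 690] [197.  75.] [156. 158. 160. 161. 164.]
```

View pics/c34.png

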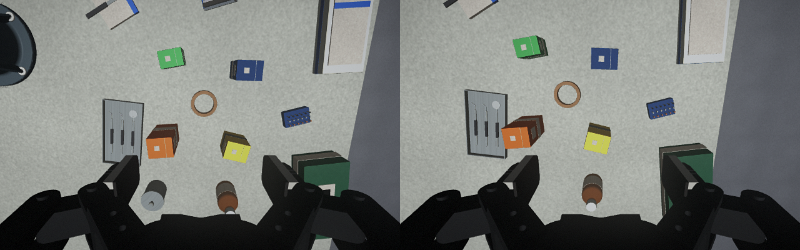

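Both show all four tops clear of the fingers: in w3 orange is at about (258,236), yellow (375,240), blue (400,112), green (273,92). Next: measure the carton tops, and enlarge the rack from w2.

```bash
cat >> h.py <<'E'
HSV['yellow']=((20,120,50),(38,255,255))
EXP={'orange':(.44,-.24),'blue':(.64,-.06),'yellow':(.62,-.27),'green':(.46,-.06)}
DIM={'orange':(60,50,.125),'blue':(58,44,.107),'yellow':(60,48,.09),'green':(56,40,.074)}
def top(p,K,E,c,exp=None,zt=None):
    exp=EXP[c] if exp is None else exp; zt=DIM[c][2] if zt is None else zt
    m=mask(p,c);v=cv2.cvtColor(p,cv2.COLOR_RGB2HSV)[...,2]
    u=proj(K,E,[[*exp,zt]])[0]
    yy,xx=np.mgrid[:400,:640]; near=np.hypot(xx-u[0],yy-u[1])<45
    s=(m>0)&near
    if s.sum()<150: return None
    s&=v>.8*np.percentile(v[s],80)
    s=cv2.morphologyEx(s.astype(np.uint8)*255,cv2.MORPH_CLOSE,np.ones((9,9)))
    cs,_=cv2.findContours(s,cv2.RETR_EXTERNAL,cv2.CHAIN_APPROX_NONE)
    k=max(cs,key=cv2.contourArea)
    M=cv2.moments(k); return np.array([M['m10']/M['m00'],M['m01']/M['m00']]),k[:,0,:].astype(float)
def rect(k,K,E,z):
    w=onz(K,E,k,z)[:,:2]
    (cx,cy),(a,b),ang=cv2.minAreaRect((w*1000).astype(np.float32))
    if b>a: a,b,ang=b,a,ang+90
    ang=(ang+90)%180-90
    return cx/1000,cy/1000,ang,a,b
E
python3 - <<'E'
from h import *
D={t:np.load(t+'.npz') for t in ['w1','w2','w3','w4']}
for c in HSV:
    r={}
    for t,z in D.items():
        q=top(z['p'],z['K'],z['E'],c)
        if q: r[t]=q; x=rect(q[1],z['K'],z['E'],DIM[c][2]); print(c,t,q[0].round(1),np.round(x[:2],4),np.round(x[2:],1))
    ks=list(r)
    for i in range(len(ks)):
        for j in range(i): 
            X,g=meet(ray(D[ks[i]]['K'],D[ks[i]]['E'],r[ks[i]][0]),ray(D[ks[j]]['K'],D[ks[j]]['E'],r[ks[j]][0])); print('   ',ks[j],ks[i],X.round(4),round(g,4))
im=cv2.imread('pics/w2.png')[45:225,265:385]
cv2.imwrite('pics/rack2.png',cv2.resize(im,None,fx=3.3,fy=3.3,interpolation=cv2.INTER_CUBIC))
E
```

```text
orange w1 [216.  317.1] [ 0.4652 -0.2452] [61.1 48.8 22.6]
orange w3 [255.5 236.3] [ 0.4395 -0.2382] [ 4.2 58.9 48.8]
orange w4 [185.2 220.2] [ 0.4397 -0.2383] [ 4.  59.1 48.9]
    w1 w3 [ 0.4488 -0.2445  0.121 ] 0.0228
    w1 w4 [ 0.4679 -0.2201  0.169 ] 0.0168
    w3 w4 [ 0.4392 -0.2382  0.1237] 0.0001
blue w1 [333.5 200.2] [ 0.6422 -0.0635] [-2.  57.1 42.2]
blue w2 [387.2 318.3] [ 0.6418 -0.0632] [-2.3 57.4 42.2]
blue w3 [399.3 112. ] [ 0.642  -0.0638] [-1.7 57.2 42.6]
blue w4 [326.8  93.3] [ 0.6425 -0.0638] [-0.7 56.7 42.5]
    w1 w2 [ 0.642  -0.0634  0.1063] 0.0005
    w1 w3 [ 0.6422 -0.0634  0.106 ] 0.0
    w2 w3 [ 0.6419 -0.0634  0.1065] 0.0004
    w1 w4 [ 0.6422 -0.0633  0.1063] 0.0
    w2 w4 [ 0.642  -0.0634  0.1064] 0.0005
    w3 w4 [ 0.6422 -0.0634  0.1061] 0.0001
yellow w1 [321.9 312.9] [ 0.6254 -0.2634] [-13.8  59.3  46.7]
yellow w3 [378.5 243.1] [ 0.6252 -0.2636] [-14.   59.3  46.8]
yellow w4 [315.1 228.4] [ 0.6255 -0.2636] [-14.2  59.3  46.8]
    w1 w3 [ 0.6253 -0.2635  0.0894] 0.0001
    w1 w4 [ 0.6253 -0.2633  0.0896] 0.0
    w3 w4 [ 0.6254 -0.2634  0.0896] 0.0001
green w1 [217.8 177.3] [ 0.4649 -0.036 ] [ 9.9 54.3 38.3]
green w2 [280.  292.2] [ 0.4648 -0.0357] [10.1 54.3 38. ]
green w3 [272.6  92.5] [ 0.465  -0.0364] [10.2 54.5 39. ]
green w4 [202.2  74.3] [ 0.4652 -0.0363] [10.  54.7 39. ]
    w1 w2 [ 0.4647 -0.0359  0.0732] 0.0002
    w1 w3 [ 0.4648 -0.036   0.0729] 0.0003
    w2 w3 [ 0.4648 -0.0361  0.073 ] 0.0003
    w1 w4 [ 0.4648 -0.0359  0.0728] 0.0002
    w2 w4 [ 0.4648 -0.036   0.073 ] 0.0004
    w3 w4 [ 0.465  -0.036   0.0731] 0.0001
```

View pics/rack2.png

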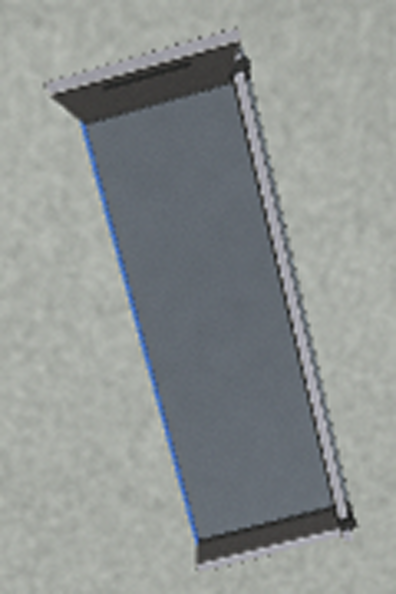

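Enlarged rack: the floor quad has corners (85,122), (235,82), (333,505), (198,540) in the crop. The blue line is its front edge, the rail is on the right and the tall plate at the top. I'll take a second, lower view of the rack to triangulate it.

```bash
python3 -m handwheel '[[[1,-0.2,0.3,0],[1,-0.2,0.3,0],[1,-0.2,0.3,0],[1,-0.2,0.3,0],[1,-0.2,0.3,0],[1,-0.2,0.3,0],[1,-0.2,0.3,0],[1,-0.2,0.3,0],[1,0,0.3,0],[1,0,0.3,0],[1,0,0,0],[1,0,0,0],[0,0,0,0],[0,0,0,0]]]' 85
python3 - <<'E'
from h import *
shot('wrist','w5')
C={}
for t in ['w2','w5']:
    z=np.load(t+'.npz');p,K,E=z['p'],z['K'],z['E']
    u=proj(K,E,[[.56,.21,.008]])[0]; 
    lab=cv2.cvtColor(p,cv2.COLOR_RGB2LAB).astype(int)
    ref=np.median(lab[int(u[1])-4:int(u[1])+5,int(u[0])-4:int(u[0])+5].reshape(-1,3),0)
    m=(np.abs(lab-ref)<[28,7,9]).all(2).astype(np.uint8)*255
    m=cv2.morphologyEx(m,cv2.MORPH_OPEN,np.ones((5,5)))
    n,l,s,ct=cv2.connectedComponentsWithStats(m); i=l[int(u[1]),int(u[0])]
    k=max(cv2.findContours((l==i).astype(np.uint8),cv2.RETR_EXTERNAL,cv2.CHAIN_APPROX_NONE)[0],key=cv2.contourArea)[:,0,:].astype(float)
    print(t,u,ref,s[i],np.array(rect(k,K,E,.008)).round(4))
    # image quad by line fits: use rect corner guess to split the contour
    box=cv2.boxPoints(cv2.minAreaRect((onz(K,E,k,.008)[:,:2]*1000).astype(np.float32)))/1000
    w=onz(K,E,k,.008)[:,:2];L=[]
    for a in range(4):
        A,B=box[a],box[(a+1)%4];d=(B-A);n_=np.linalg.norm(d);d/=n_
        s_=(w-A)@d;e=np.abs((w-A)@[-d[1],d[0]]);sel=(e<.006)&(s_>.012)&(s_<n_-.012)
        f=cv2.fitLine(w[sel].astype(np.float32),cv2.DIST_HUBER,0,.001,.001).ravel();L.append(f)
        print('  side mid',((A+B)/2).round(3),'ang',round(np.degrees(np.arctan2(f[1],f[0]))%180,2),sel.sum())
    cor=[]
    for a in range(4):
        f,g=L[a-1],L[a];s_=np.linalg.solve(np.c_[f[:2],-g[:2]],g[2:]-f[2:]);cor.append(f[2:]+f[:2]*s_[0])
    cor=np.array(cor);cor=cor[np.argsort(np.arctan2(*(cor-cor.mean(0)).T[::-1]))];C[t]=(proj(K,E,np.c_[cor,[.008]*4]),K,E)
    print(cor.round(4).tolist(),'sides',np.linalg.norm(cor-np.roll(cor,1,0),axis=1).round(4))
for a in range(4): print(*meet(ray(*C['w2'][1:],C['w2'][0][a]),ray(*C['w5'][1:],C['w5'][0][a])))
E
```

```text
t: 7.3
tcp_pos: [0.5947, 0.1498, 0.3329]
tool_rot: [0.707, 0.707, -0.0, 0.0]
force: [0.3, -0.3, -0.4]
finger_gap: 0.996
gripper_force: 0.0
w2 [336.16035872 142.23571192] [112. 127. 123.] [ 292   72   73  135 5730] [ 5.492000e-01  2.095000e-01 -7.517900e+01  2.195591e+02  7.426280e+01]
  side mid [0.513 0.2  ] ang 104.84 112
  side mid [0.577 0.103] ang 15.15 27
  side mid [0.585 0.219] ang 104.89 114
  side mid [0.521 0.316] ang 14.46 31
[[0.5421000123023987, 0.09459999948740005], [0.6121000051498413, 0.1136000007390976], [0.5562000274658203, 0.3237000107765198], [0.4862000048160553, 0.30559998750686646]] sides [0.2183 0.0725 0.2174 0.0723]
w5 [296.61473404 112.5299198 ] [110. 127. 123.] [ 242   26   90  164 8079] [ 5.491000e-01  2.092000e-01 -7.516290e+01  2.193923e+02  7.393890e+01]
  side mid [0.513 0.2  ] ang 104.85 135
  side mid [0.577 0.103] ang 14.52 31
  side mid [0.585 0.219] ang 104.91 137
  side mid [0.521 0.315] ang 14.86 36
[[0.5418999791145325, 0.09489999711513519], [0.6118000149726868, 0.11299999803304672], [0.5555999875068665, 0.3237999975681305], [0.4860999882221222, 0.305400013923645]] sides [0.2178 0.0722 0.2182 0.072 ]
[0.54207428 0.09523485 0.00976957] 0.00012464149196165822
[0.61195197 0.11323021 0.00781242] 0.0007060804819703515
[0.55598885 0.32326058 0.01113333] 0.00032501671473834313
[0.48604805 0.30557769 0.00749814] 0.0002714263132456956
```

View pics/w5.png

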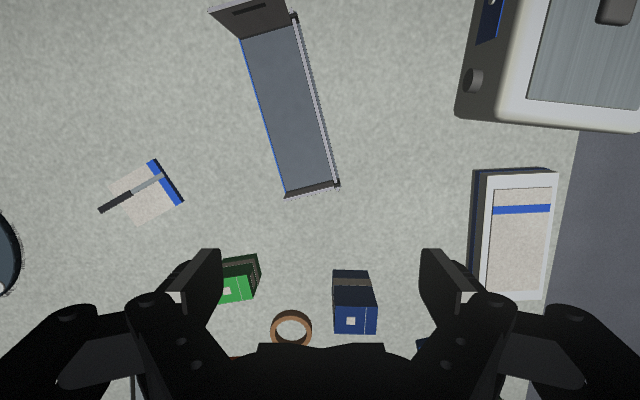

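w5: rack floor between about (240,40), (295,25), (330,183) and (287,192), tall plate at (250,10). Its floor comes out about 9 mm high, yaw 14.9°. All the cartons agree across views to under 1 mm. Moving above orange.

```bash
cat >> h.py <<'E'
TH=np.radians(14.87);EX=np.array([np.cos(TH),np.sin(TH)]);EY=np.array([-np.sin(TH),np.cos(TH)]);ORG=np.array([.5533,.2104])
def rackpt(x,y): return ORG+x*EX+y*EY
def go(x,y,z,yaw=None):
    "units of shift in the present tool axes, then turn units"
    s=sense();r=R.from_quat(s['tool_rot']).as_matrix()
    d=r.T@(np.array([x,y,z])-s['tcp_pos'])/.025
    cur=np.degrees(np.arctan2(r[1,1],r[0,1]))
    print('t',round(s['t'],2),'tcp',s['tcp_pos'].round(4),'yaw',round(cur,2),'F',s['force'].round(1),'units',d.round(2),'turn',None if yaw is None else round(-(yaw-cur)/6,2))
E
python3 -m handwheel '[[[-0.97,-0.388,0.27,0],[-0.97,-0.388,0.27,0],[-0.97,-0.388,0.27,0],[-0.97,-0.388,0.27,0],[-0.97,-0.388,0.27,0],[-0.97,-0.388,0.27,0],[-0.97,-0.388,0.27,0],[-0.97,-0.388,0.27,0],[-0.97,-0.388,0.27,0],[-0.97,-0.388,0.27,0],[-0.97,-0.388,0.27,0],[-0.97,-0.388,0.27,0],[-0.97,-0.388,0.27,0],[-0.97,-0.388,0.27,0],[-0.97,-0.388,0.27,0],[-0.97,-0.388,0.27,0],[0,0,0,-0.67],[0,0,0,0],[0,0,0,0]]]' 85
python3 -c "
from h import *
go(.4393,-.2384,.075,4)"
```

```text
t: 9.72
tcp_pos: [0.4396, -0.2382, 0.2251]
tool_rot: [0.682, 0.731, -0.0, 0.0]
force: [0.8, -0.2, -0.4]
finger_gap: 0.998
gripper_force: 0.0
t 9.72 tcp [ 0.4396 -0.2382  0.2251] yaw 3.94 F [ 0.8 -0.2 -0.4] units [-0.   -0.01  6.  ] turn -0.01
```

```bash
python3 -m handwheel '[[[0,0,1,0],[0,0,1,0],[0,0,1,0],[0,0,1,0],[0,0,1,0],[0,0,0.6,0],[0,0,0.4,0],[0,0,0,0]]]' 85
python3 -m handwheel '[[[0,0,0,0],[0,0,0,0],[0,0,0,0],[0,0,0,0],[0,0,0,0],[0,0,0,0]]]' 40 40
python3 -m handwheel '[[[0,0,-0.4,0],[0,0,-0.6,0],[0,0,-1,0],[0,0,-1,0],[0,0,-1,0],[0,0,-1,0],[0,0,-1,0],[0,0,0,0.67],[0,0,0,0]]]'
python3 -c "
from h import *
print(rackpt(.001,.083));go(*rackpt(.001,.083),.225,14.87)"
```

```text
t: 10.72
tcp_pos: [0.4397, -0.2379, 0.0746]
tool_rot: [0.682, 0.731, -0.0, -0.0]
force: [0.2, -0.2, 0.0]
finger_gap: 1.0
gripper_force: 0.0
t: 11.48
tcp_pos: [0.4401, -0.2384, 0.0758]
tool_rot: [0.682, 0.731, -0.0, 0.001]
force: [-1.2, 0.0, 6.3]
finger_gap: 0.695
gripper_force: 44.1
t: 12.6
tcp_pos: [0.4397, -0.2378, 0.2259]
tool_rot: [0.707, 0.707, 0.0, 0.001]
force: [-0.5, -0.1, -1.7]
finger_gap: 0.693
gripper_force: 43.8
[0.53296649 0.29087701]
t 12.6 tcp [ 0.4397 -0.2378  0.2259] yaw 0.05 F [-0.5 -0.1 -1.7] units [2.114e+01 3.750e+00 2.000e-02] turn -2.47
```

```bash
python3 -m handwheel '[[[0.5,0.18,0,0],[0.98,0.18,0,0],[0.98,0.18,0,0],[0.98,0.18,0,0],[0.98,0.18,0,0],[0.98,0.18,0,0],[0.98,0.18,0,0],[0.98,0.18,0,0],[0.98,0.18,0,0],[0.98,0.18,0,0],[0.98,0.18,0,0],[0.98,0.18,0,0],[0.98,0.18,0,0],[0.98,0.18,0,0],[0.98,0.18,0,0],[0.98,0.18,0,0],[0.98,0.18,0,0],[0.98,0.18,0,0],[0.98,0.18,0,0],[0.98,0.18,0,0]]]'
python3 -m handwheel '[[[0.98,0.15,0,0],[0.98,0,0,0],[0.06,0,0,-0.5],[0,0,0,-1],[0,0,0,-0.97],[0,0,0,0],[0,0,0,0]]]'
python3 -c "
from h import *
go(*rackpt(.001,.083),.084,14.87);shot('scene','s1');shot('side','d1')
a=cv2.imread('pics/s1.png')[150:330,280:480];b=cv2.imread('pics/d1.png')[40:220,240:440]
cv2.imwrite('pics/p1.png',cv2.resize(np.hstack([a,b]),None,fx=2,fy=2))"
```

```text
t: 15.1
tcp_pos: [0.5287, 0.2416, 0.2243]
tool_rot: [0.707, 0.708, -0.001, -0.001]
force: [-0.6, -0.4, -1.2]
finger_gap: 0.696
gripper_force: 43.7
t: 15.98
tcp_pos: [0.5329, 0.2909, 0.2245]
tool_rot: [0.61, 0.792, -0.0, -0.0]
force: [0.1, 0.5, -1.9]
finger_gap: 0.695
gripper_force: 43.7
t 15.97 tcp [0.5329 0.2909 0.2245] yaw 14.77 F [ 0.1  0.5 -1.9] units [-0.    0.01  5.62] turn -0.02
```

View pics/p1.png

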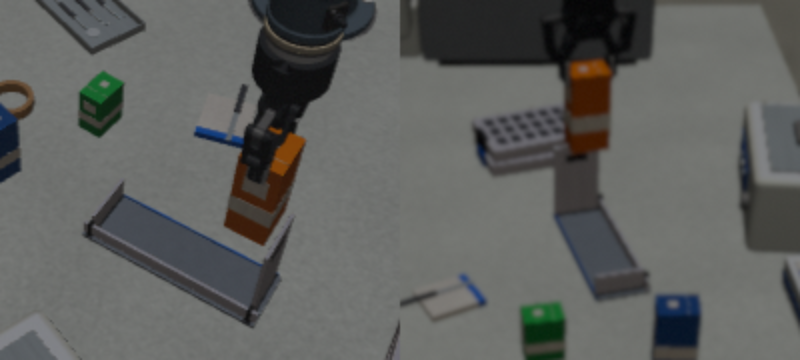

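Crop of scene (left) and side (right): orange hangs upright in the grip at about (265,185) in the scene crop, inside the tall plate at (280,260), nothing touching. Lowering it.

```bash
python3 -m handwheel '[[[0,0,0.8,0],[0,0,1,0],[0,0,1,0],[0,0,1,0],[0,0,0.8,0],[0,0,0.5,0],[0,0,0.24,0],[0,0,0,0],[0,0,0,0]]]'
python3 -m handwheel '[[[0,0,0.08,0],[0,0,0.08,0],[0,0,0,0]]]'
```

```text
t: 17.2
tcp_pos: [0.5342, 0.2908, 0.0922]
tool_rot: [0.61, 0.792, 0.001, 0.0]
force: [-0.2, 0.1, -1.8]
finger_gap: 0.697
gripper_force: 43.7
t: 17.58
tcp_pos: [0.5334, 0.2905, 0.0873]
tool_rot: [0.61, 0.792, -0.0, -0.0]
force: [0.2, 0.6, -1.0]
finger_gap: 0.692
gripper_force: 43.7
```

```bash
python3 -m handwheel '[[[0,0,0.08,0],[0,0,0.06,0],[0,0,0,0]]]'; python3 -c "
from h import *
go(*rackpt(.001,.083),.0835,14.87)"
```

```text
t: 17.95
tcp_pos: [0.5335, 0.2906, 0.0839]
tool_rot: [0.61, 0.792, -0.0, -0.0]
force: [-0.2, 0.6, -1.8]
finger_gap: 0.693
gripper_force: 43.8
t 17.95 tcp [0.5335 0.2906 0.0839] yaw 14.82 F [-0.2  0.6 -1.8] units [ 0.02 -0.02  0.02] turn -0.01
```

```bash
python3 -m handwheel '[[[0,0,0.05,0],[0,0,0,0],[0,0,0,0]]]'; python3 -m handwheel '[[[0,0,0.05,0],[0,0,0,0],[0,0,0,0]]]'
```

```text
t: 18.32
tcp_pos: [0.5335, 0.2906, 0.0839]
tool_rot: [0.61, 0.792, 0.0, 0.0]
force: [-1.7, -0.3, 5.9]
finger_gap: 0.696
gripper_force: 44.5
t: 18.7
tcp_pos: [0.5335, 0.2906, 0.0838]
tool_rot: [0.61, 0.792, 0.0, 0.0]
force: [-4.0, -1.8, 13.4]
finger_gap: 0.691
gripper_force: 45.3
```

```bash
python3 -m handwheel '[[[0,0,-0.06,0],[0,0,0,0],[0,0,0,0],[0,0,0,0],[0,0,0,0]]]' 85 
python3 -m handwheel '[[[0,0,-0.5,0],[0,0,-1,0],[0,0,-1,0],[0,0,-1,0],[0,0,-1,0],[0,0,-1,0],[0,0,-0.8,0.5],[0,0,0,1],[0,0,0,0.97],[0,0,0,0]]]' 
python3 -c "
from h import *
go(.642,-.0635,.225,-1.7)"
```

```text
t: 19.32
tcp_pos: [0.5335, 0.2905, 0.0827]
tool_rot: [0.61, 0.792, -0.0, -0.0]
force: [-0.4, -0.1, -0.3]
finger_gap: 0.993
gripper_force: 0.0
t: 20.58
tcp_pos: [0.5336, 0.2906, 0.2413]
tool_rot: [0.707, 0.708, 0.0, 0.0]
force: [0.7, 0.4, -0.1]
finger_gap: 0.995
gripper_force: 0.0
t 20.57 tcp [0.5336 0.2906 0.2413] yaw 0.07 F [ 0.7  0.4 -0.1] units [-14.17   4.32   0.65] turn 0.29
```

```bash
python3 -m handwheel '[[[-0.945,0.288,0.043,0],[-0.945,0.288,0.043,0],[-0.945,0.288,0.043,0],[-0.945,0.288,0.043,0],[-0.945,0.288,0.043,0],[-0.945,0.288,0.043,0],[-0.945,0.288,0.043,0],[-0.945,0.288,0.043,0],[-0.945,0.288,0.043,0],[-0.945,0.288,0.043,0],[-0.945,0.288,0.043,0],[-0.945,0.288,0.043,0],[-0.945,0.288,0.043,0],[-0.945,0.288,0.043,0],[-0.945,0.288,0.043,0],[0,0,0,0.29],[0,0,0,0],[0,0,0,0]]]' 85
cat >> h.py <<'E'
def check(c,x,y,tag):
    r={}
    for n in ['scene','side']:
        p,d,K,E=shot(n,tag+n); q=top(p,K,E,c,rackpt(x,y),DIM[c][2]+.008)
        if q is None: print(n,'not seen'); continue
        r[n]=(q,K,E); a=np.array(rect(q[1],K,E,DIM[c][2]+.008)); v=a[:2]-ORG
        print(c,n,q[0].round(1),'rack xy',round(v@EX,4),round(v@EY,4),'yaw',round(a[2],1),'size',a[3:].round(1))
    if len(r)==2:
        X,g=meet(ray(*r['scene'][1:],r['scene'][0][0]),ray(*r['side'][1:],r['side'][0][0]));v=X[:2]-ORG
        print(c,'two views: rack xy',round(v@EX,4),round(v@EY,4),'z top',X[2].round(4),'gap',round(g,4))
E
python3 -c "
from h import *
go(.642,-.0635,.065,-1.7);check('orange',.001,.083,'o')"
```

```text
t: 22.82
tcp_pos: [0.6412, -0.0629, 0.2243]
tool_rot: [0.717, 0.697, 0.0, -0.0]
force: [0.5, 0.1, -0.5]
finger_gap: 0.99
gripper_force: 0.0
t 22.82 tcp [ 0.6412 -0.0629  0.2243] yaw -1.68 F [ 0.5  0.1 -0.5] units [-0.03  0.04  6.37] turn 0.0
orange scene [405.  263.3] rack xy 0.0021 0.0843 yaw 15.4 size [58.5 48.8]
orange side [333.4 132.3] rack xy -0.0207 -0.0043 yaw -87.7 size [231.   62.4]
orange two views: rack xy -0.0113 0.0706 z top 0.0951 gap 0.0261
```

```bash
python3 -m handwheel '[[[-0.03,0.04,1,0],[0,0,1,0],[0,0,1,0],[0,0,1,0],[0,0,1,0],[0,0,0.8,0],[0,0,0.57,0],[0,0,0,0]]]' 85
python3 -m handwheel '[[[0,0,0,0],[0,0,0,0],[0,0,0,0],[0,0,0,0],[0,0,0,0],[0,0,0,0]]]' 40 40
python3 -m handwheel '[[[0,0,-0.4,0],[0,0,-0.6,0],[0,0,-1,0],[0,0,-1,0],[0,0,-1,0],[0,0,-1,0],[0,0,-1,-0.28],[0,0,0,0],[0,0,0,0]]]'
python3 -c "
from h import *
go(*rackpt(.002,.083-.0505),.216,14.87)"
```

```text
t: 23.92
tcp_pos: [0.6418, -0.0641, 0.0641]
tool_rot: [0.718, 0.696, -0.001, -0.001]
force: [0.1, -0.1, 0.9]
finger_gap: 0.998
gripper_force: 0.0
t: 24.68
tcp_pos: [0.6431, -0.0648, 0.0663]
tool_rot: [0.718, 0.696, 0.0, 0.001]
force: [-1.7, 0.4, 5.3]
finger_gap: 0.666
gripper_force: 44.2
t: 25.8
tcp_pos: [0.6417, -0.0644, 0.2143]
tool_rot: [0.708, 0.707, -0.0, -0.001]
force: [0.9, -0.5, -2.1]
finger_gap: 0.665
gripper_force: 43.3
t 25.8 tcp [ 0.6417 -0.0644  0.2143] yaw -0.08 F [ 0.9 -0.5 -2.1] units [12.26 -3.81 -0.06] turn -2.49
```

```bash
python3 -m handwheel '[[[0.5,-0.3,0,0],[0.98,-0.3,0,0],[0.98,-0.3,0,0],[0.98,-0.3,0,0],[0.98,-0.3,0,0],[0.98,-0.3,0,0],[0.98,-0.3,0,0],[0.98,-0.3,0,0],[0.98,-0.3,0,0],[0.98,-0.3,0,0],[0.98,-0.3,0,0],[0.98,-0.3,0,0],[0.96,-0.21,0,-0.5],[0,0,0,-1],[0,0,0,-0.99],[0,0,0,0],[0,0,0,0]]]'
python3 -c "
from h import *
go(*rackpt(.002,.083-.052),.078,14.87)"
```

```text
t: 27.92
tcp_pos: [0.5469, 0.2422, 0.2151]
tool_rot: [0.61, 0.793, -0.0, -0.0]
force: [-0.4, 0.2, -2.0]
finger_gap: 0.663
gripper_force: 43.3
t 27.93 tcp [0.5469 0.2422 0.2151] yaw 14.85 F [-0.4  0.2 -2. ] units [-0.06  0.    5.48] turn -0.0
```

```bash
python3 -m handwheel '[[[-0.06,0,0.8,0],[0,0,1,0],[0,0,1,0],[0,0,1,0],[0,0,0.8,0],[0,0,0.5,0],[0,0,0.3,0],[0,0,0.08,0],[0,0,0,0],[0,0,0,0]]]'
python3 -m handwheel '[[[0,0,0.06,0],[0,0,0.06,0],[0,0,0,0],[0,0,0,0]]]'
```

```text
t: 29.18
tcp_pos: [0.5485, 0.2402, 0.0787]
tool_rot: [0.61, 0.793, 0.001, 0.0]
force: [0.1, 0.7, -2.9]
finger_gap: 0.666
gripper_force: 43.3
t: 29.68
tcp_pos: [0.5479, 0.24, 0.075]
tool_rot: [0.61, 0.793, -0.0, -0.0]
force: [0.6, 0.3, -2.1]
finger_gap: 0.669
gripper_force: 43.3
```

```bash
python3 -m handwheel '[[[0.08,0,0,0],[0,0,0.05,0],[0,0,0,0],[0,0,0,0]]]';python3 -m handwheel '[[[0,0,0.05,0],[0,0,0,0],[0,0,0,0]]]'
```

```text
t: 30.18
tcp_pos: [0.5475, 0.2422, 0.0744]
tool_rot: [0.61, 0.793, 0.0, 0.0]
force: [-2.0, 0.3, 4.1]
finger_gap: 0.667
gripper_force: 44.0
t: 30.55
tcp_pos: [0.5475, 0.2422, 0.0743]
tool_rot: [0.61, 0.793, 0.0, 0.0]
force: [-3.4, -0.7, 11.5]
finger_gap: 0.664
gripper_force: 44.8
```

Down. Release, rise, unturn, then go to yellow.

```bash
python3 -m handwheel '[[[0,0,-0.06,0],[0,0,0,0],[0,0,0,0],[0,0,0,0],[0,0,0,0]]]' 85 
python3 -m handwheel '[[[0,0,-0.5,0],[0,0,-1,0],[0,0,-1,0],[0,0,-1,0],[0,0,-1,0],[0,0,-1,0],[0,0,-0.8,0.5],[0,0,0,1],[0,0,0,0.98],[0,0,0,0]]]' 
python3 -c "
from h import *
go(.6253,-.2634,.2,-14);check('blue',.002,.033,'b')"
```

```text
t: 31.18
tcp_pos: [0.5474, 0.2419, 0.0738]
tool_rot: [0.61, 0.793, -0.0, -0.0]
force: [-0.4, -0.5, -1.2]
finger_gap: 0.996
gripper_force: 0.0
t: 32.42
tcp_pos: [0.5475, 0.242, 0.2325]
tool_rot: [0.707, 0.708, 0.0, 0.0]
force: [-0.4, -0.1, 0.3]
finger_gap: 0.993
gripper_force: 0.0
t 32.42 tcp [0.5475 0.242  0.2325] yaw 0.07 F [-0.4 -0.1  0.3] units [-20.22   3.09   1.3 ] turn 2.34
blue scene [384.  258.6] rack xy 0.004 0.0022 yaw -72.7 size [104.9  57. ]
blue side [337.3 130.2] rack xy -0.0002 0.0308 yaw 11.5 size [54.  44.8]
blue two views: rack xy 0.0021 0.0321 z top 0.1132 gap 0.0027
```

```bash
python3 -m handwheel '[[[-1,0,-1,0],[-1,0,-1,0],[-1,0,-1,0],[-1,0,-1,0],[0,0,0,0],[0,0,0,0]]]'
cat >> h.py <<'E'
def wcheck(tag,names):
    p,d,K,E=shot('wrist',tag)
    for c,y in names:
        q=top(p,K,E,c,rackpt(.002,y),DIM[c][2]+.008); a=np.array(rect(q[1],K,E,DIM[c][2]+.008));v=a[:2]-ORG
        print(c,q[0].round(1),'rack xy',round(v@EX,4),round(v@EY,4),'yaw',round(a[2],1),'size',a[3:].round(1))
E
python3 -c "
from h import *
wcheck('w6',[('orange',.083),('blue',.033)])
go(.6253,-.2634,.2,-14)
cv2.imwrite('pics/w6c.png',cv2.resize(cv2.imread('pics/w6.png')[0:230,200:400],None,fx=2.5,fy=2.5))"
```

```text
t: 33.28
tcp_pos: [0.5468, 0.1424, 0.3308]
tool_rot: [0.707, 0.707, -0.0, -0.001]
force: [0.2, -0.6, -0.2]
finger_gap: 0.995
gripper_force: 0.0
orange [306.   24.7] rack xy 0.0011 0.084 yaw 14.7 size [59.8 52.7]
blue [316.8  76.7] rack xy -0.0027 0.0331 yaw 14.9 size [65.6 62.3]
t 33.33 tcp [0.5466 0.1426 0.3303] yaw 0.05 F [ 0.3 -0.1 -0. ] units [-16.25   3.14   5.2 ] turn 2.34
```

View pics/w6c.png

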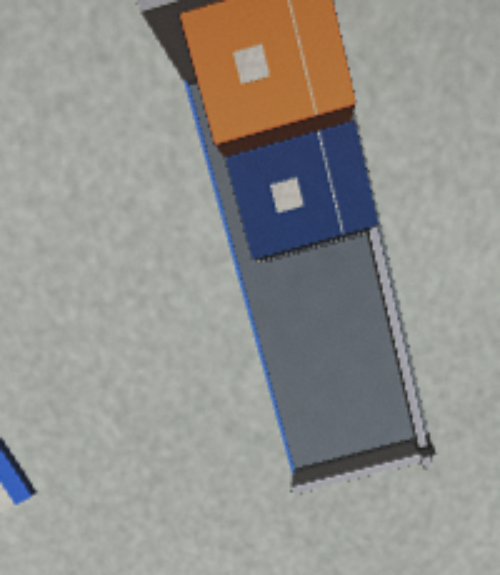

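Wrist crop: orange in the corner at the top, blue snug below it at (315,190) and against the rail, both square. On to yellow.

```bash
python3 -m handwheel '[[[-0.956,0.185,0.306,0],[-0.956,0.185,0.306,0],[-0.956,0.185,0.306,0],[-0.956,0.185,0.306,0],[-0.956,0.185,0.306,0],[-0.956,0.185,0.306,0],[-0.956,0.185,0.306,0],[-0.956,0.185,0.306,0],[-0.956,0.185,0.306,0],[-0.956,0.185,0.306,0],[-0.956,0.185,0.306,0],[-0.956,0.185,0.306,0],[-0.956,0.185,0.306,0],[-0.956,0.185,0.306,0],[-0.956,0.185,0.306,0],[-0.956,0.185,0.306,0],[-0.956,0.185,0.306,0.34],[0,0,0,1],[0,0,0,1],[0,0,0,0]]]' 85
python3 -m handwheel '[[[0,0,0,0]]]'
python3 -c "
from h import *
go(.6253,-.2634,.05,-14)"
```

```text
t: 35.83
tcp_pos: [0.6262, -0.2651, 0.2011]
tool_rot: [0.788, 0.615, -0.0, -0.0]
force: [-0.2, -0.4, 1.0]
finger_gap: 0.998
gripper_force: 0.0
t: 35.95
tcp_pos: [0.6261, -0.2647, 0.2013]
tool_rot: [0.788, 0.616, -0.0, -0.0]
force: [-0.1, -0.8, 0.1]
finger_gap: 0.995
gripper_force: 0.0
t 35.95 tcp [ 0.6261 -0.2647  0.2013] yaw -13.98 F [-0.1 -0.8  0.1] units [ 0.04 -0.04  6.05] turn 0.0
```

```bash
python3 -m handwheel '[[[0.04,-0.04,1,0],[0,0,1,0],[0,0,1,0],[0,0,1,0],[0,0,1,0],[0,0,0.6,0],[0,0,0.45,0],[0,0,0,0]]]' 85
python3 -m handwheel '[[[0,0,0,0],[0,0,0,0],[0,0,0,0],[0,0,0,0],[0,0,0,0],[0,0,0,0]]]' 40 40
python3 -m handwheel '[[[0,0,-0.4,0],[0,0,-0.6,0],[0,0,-1,0],[0,0,-1,0],[0,0,-1,0],[0,0,-1,-0.34],[0,0,-1,-1],[0,0,0,-1],[0,0,0,0],[0,0,0,0]]]'
python3 -c "
from h import *
go(*rackpt(.001,-.0185),.2,14.87)"
```

```text
t: 36.95
tcp_pos: [0.6251, -0.263, 0.0497]
tool_rot: [0.788, 0.615, -0.0, -0.001]
force: [-0.2, -0.2, -0.6]
finger_gap: 0.996
gripper_force: 0.0
t: 37.7
tcp_pos: [0.626, -0.2636, 0.0515]
tool_rot: [0.788, 0.615, 0.0, 0.001]
force: [-1.5, 0.5, 5.9]
finger_gap: 0.691
gripper_force: 44.6
t: 38.95
tcp_pos: [0.625, -0.2629, 0.2]
tool_rot: [0.708, 0.707, -0.0, -0.0]
force: [-0.9, 0.0, -1.7]
finger_gap: 0.688
gripper_force: 43.8
t 38.95 tcp [ 0.625  -0.2629  0.2   ] yaw -0.08 F [-0.9  0.  -1.7] units [ 1.822e+01 -2.660e+00  1.000e-02] turn -2.49
```

```bash
python3 -m handwheel '[[[0.5,-0.14,0,0],[0.984,-0.14,0,0],[0.984,-0.14,0,0],[0.984,-0.14,0,0],[0.984,-0.14,0,0],[0.984,-0.14,0,0],[0.984,-0.14,0,0],[0.984,-0.14,0,0],[0.984,-0.14,0,0],[0.984,-0.14,0,0],[0.984,-0.14,0,0],[0.984,-0.14,0,0],[0.984,-0.14,0,0],[0.984,-0.14,0,0],[0.984,-0.14,0,0],[0.984,-0.14,0,0],[0.984,-0.14,0,0],[0.984,-0.14,0,0],[0.984,-0.14,0,0]]]'
python3 -m handwheel '[[[0,0,0,-0.5],[0,0,0,-1],[0,0,0,-0.99],[0,0,0,0],[0,0,0,0]]]'
python3 -c "
from h import *
go(*rackpt(.001,-.0185),.063,14.87)"
```

```text
t: 41.32
tcp_pos: [0.5583, 0.1937, 0.2003]
tool_rot: [0.707, 0.707, 0.0, 0.0]
force: [-0.2, -0.2, -1.8]
finger_gap: 0.687
gripper_force: 43.8
t: 41.95
tcp_pos: [0.5587, 0.1925, 0.2003]
tool_rot: [0.61, 0.793, 0.0, 0.0]
force: [-0.5, -0.3, -2.4]
finger_gap: 0.693
gripper_force: 43.8
t 41.95 tcp [0.5587 0.1925 0.2003] yaw 14.86 F [-0.5 -0.3 -2.4] units [0.01 0.02 5.49] turn -0.0
```

Carton bottom is about 51 mm below the TCP, so contact is expected near 0.059.

```bash
python3 -m handwheel '[[[0,0,0.8,0],[0,0,1,0],[0,0,1,0],[0,0,1,0],[0,0,0.8,0],[0,0,0.5,0],[0,0,0.3,0],[0,0,0.08,0],[0,0,0,0],[0,0,0,0]]]'
python3 -m handwheel '[[[0.06,0,0.06,0],[0,0,0.06,0],[0,0,0,0],[0,0,0,0]]]'
python3 -m handwheel '[[[0,0,0.05,0],[0,0,0,0],[0,0,0,0]]]'
```

```text
t: 43.2
tcp_pos: [0.5593, 0.1923, 0.0639]
tool_rot: [0.609, 0.793, 0.0, 0.0]
force: [-1.0, 0.5, -1.5]
finger_gap: 0.69
gripper_force: 43.8
t: 43.7
tcp_pos: [0.5584, 0.1936, 0.0602]
tool_rot: [0.609, 0.793, -0.0, -0.0]
force: [-0.2, -0.1, -1.9]
finger_gap: 0.69
gripper_force: 43.8
t: 44.08
tcp_pos: [0.5586, 0.1936, 0.0595]
tool_rot: [0.609, 0.793, 0.0, 0.0]
force: [-0.7, -0.4, 3.8]
finger_gap: 0.685
gripper_force: 44.5
```

```bash
python3 -m handwheel '[[[0,0,0,0],[0,0,-0.02,0],[0,0,0,0],[0,0,0,0],[0,0,0,0]]]' 85 
python3 -m handwheel '[[[0,0,-0.5,0],[0,0,-1,0],[0,0,-1,0],[0,0,-1,0],[0,0,-1,0],[0,0,-1,0],[0,0,-0.8,0.5],[0,0,0,1],[0,0,0,0.98],[0,0,0,0]]]' 
python3 -m handwheel '[[[-0.6,0,-1,0],[-0.6,0,-1,0],[-0.6,0,-1,0],[-0.6,0,-1,0],[-0.6,0,-1,0],[0,0,0,0],[0,0,0,0]]]'
python3 -c "
from h import *
wcheck('w7',[('orange',.083),('blue',.033),('yellow',-.017)])
p=np.load('w7.npz')['p']
go(.4648,-.036,.19,10)
cv2.imwrite('pics/w7c.png',cv2.resize(cv2.imread('pics/w7.png')[0:240,200:400],None,fx=2.5,fy=2.5))"
```

```text
t: 44.7
tcp_pos: [0.5584, 0.1936, 0.0594]
tool_rot: [0.609, 0.793, -0.0, -0.0]
force: [-0.0, -0.7, -0.9]
finger_gap: 0.996
gripper_force: 0.0
t: 45.95
tcp_pos: [0.5585, 0.1936, 0.2179]
tool_rot: [0.706, 0.708, 0.0, 0.0]
force: [0.3, -0.6, -0.6]
finger_gap: 0.995
gripper_force: 0.0
t: 46.82
tcp_pos: [0.5578, 0.119, 0.3411]
tool_rot: [0.706, 0.708, -0.0, -0.001]
force: [0.2, 0.2, -0.1]
finger_gap: 0.991
gripper_force: 0.0
orange [297.5  14.1] rack xy 0.0009 0.0738 yaw 14.3 size [59.4 32.7]
blue [307.3  55. ] rack xy -0.0023 0.0332 yaw 14.9 size [64.7 63.9]
yellow [321.5 101. ] rack xy 0.0002 -0.018 yaw 14.9 size [59.2 47.4]
t 46.88 tcp [0.5576 0.1191 0.3407] yaw 0.11 F [ 1.2  0.4 -0.4] units [-6.2  -3.71  6.03] turn -1.65
```

View pics/w7c.png

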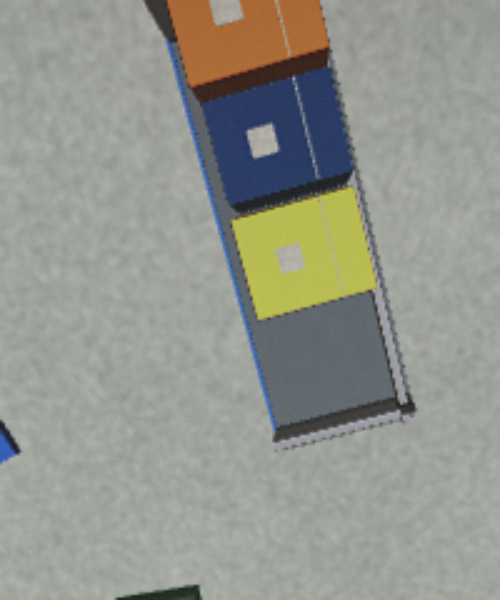

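Wrist crop: orange, blue and yellow in a row along the rail, square, with a thin dark gap between blue and yellow at (290,200). I'll measure it exactly before moving on.

```bash
python3 -c "
from h import *
for t in ['w6','w7']:
    z=np.load(t+'.npz');p,K,E=z['p'],z['K'],z['E']
    for c,y in [('orange',.083),('blue',.033),('yellow',-.018)]:
        if t=='w6' and c=='yellow': continue
        q=proj(K,E,[[*rackpt(.002,y),DIM[c][2]+.008]])[0].astype(int)
        m=mask(p,c);v=cv2.cvtColor(p,cv2.COLOR_RGB2HSV)[...,2];m[v<.8*np.percentile(v[m>0],30)]=0
        m=cv2.morphologyEx(cv2.morphologyEx(m,cv2.MORPH_OPEN,np.ones((5,5))),cv2.MORPH_CLOSE,np.ones((11,11)))
        n,l,s,ct=cv2.connectedComponentsWithStats(m);i=min(range(1,n),key=lambda i:np.hypot(*(ct[i]-q)))
        k=np.argwhere(l==i)[:,::-1].astype(float)
        a=np.array(rect(k,K,E,DIM[c][2]+.008));d=a[:2]-ORG;print(t,c,'rack',(d@EX).round(4),(d@EY).round(4),a[2:].round(1))
"
```

```text
w6 orange rack 0.0008 0.0844 [14.7 59.2 53.4]
w6 blue rack 0.0015 0.0327 [14.8 57.2 43.2]
w7 orange rack -0.0011 0.0676 [ 0.  63.8 30.4]
w7 blue rack 0.0015 0.0326 [14.6 57.2 43.2]
w7 yellow rack 0.0002 -0.018 [15.  59.2 47.4]
```

Spacings 51 and 50.7 mm (limits 55 and 54), so both hold with margin. Now green.

```bash
python3 -m handwheel '[[[-0.886,-0.53,0.86,0],[-0.886,-0.53,0.86,0],[-0.886,-0.53,0.86,0],[-0.886,-0.53,0.86,0],[-0.886,-0.53,0.86,0],[-0.886,-0.53,0.86,0],[-0.886,-0.53,0.86,0],[0,0,0,-0.65],[0,0,0,-1],[0,0,0,0],[0,0,0,0]]]' 85
python3 -c "
from h import *
go(.4648,-.036,.04,10)"
```

```text
t: 48.25
tcp_pos: [0.4656, -0.036, 0.191]
tool_rot: [0.643, 0.766, -0.0, -0.001]
force: [0.3, -0.2, 0.7]
finger_gap: 0.999
gripper_force: 0.0
t 48.25 tcp [ 0.4656 -0.036   0.191 ] yaw 9.92 F [ 0.3 -0.2  0.7] units [ 0.   -0.02  6.04] turn -0.01
```

```bash
python3 -m handwheel '[[[0,-0.02,1,0],[0,0,1,0],[0,0,1,0],[0,0,1,0],[0,0,1,0],[0,0,0.6,0],[0,0,0.44,0],[0,0,0,0]]]' 85
python3 -m handwheel '[[[0,0,0,0],[0,0,0,0],[0,0,0,0],[0,0,0,0],[0,0,0,0],[0,0,0,0]]]' 40 40
python3 -m handwheel '[[[0,0,-0.4,0],[0,0,-0.6,0],[0,0,-1,0],[0,0,-1,0],[0,0,-1,0],[0,0,-1,-0.8],[0,0,0,0],[0,0,0,0]]]'
python3 -c "
from h import *
go(*rackpt(.002,-.0675),.165,14.87)"
```

```text
t: 49.25
tcp_pos: [0.4652, -0.0364, 0.0399]
tool_rot: [0.643, 0.766, -0.0, -0.001]
force: [-1.1, 0.3, 0.4]
finger_gap: 0.997
gripper_force: 0.0
t: 50.0
tcp_pos: [0.4658, -0.0368, 0.0414]
tool_rot: [0.643, 0.766, 0.0, 0.001]
force: [-0.4, -0.5, 6.9]
finger_gap: 0.635
gripper_force: 41.9
t: 51.0
tcp_pos: [0.4648, -0.0364, 0.165]
tool_rot: [0.611, 0.792, -0.0, -0.0]
force: [-0.5, 0.3, -1.5]
finger_gap: 0.641
gripper_force: 42.7
t 51.0 tcp [ 0.4648 -0.0364  0.165 ] yaw 14.69 F [-0.5  0.3 -1.5] units [5.95 6.02 0.  ] turn -0.03
```

```bash
python3 -m handwheel '[[[0.5,0.5,0,0],[0.9,0.9,0,0],[0.9,0.9,0,0],[0.9,0.9,0,0],[0.9,0.9,0,0],[0.9,0.9,0,0],[0.6,0.6,0,-0.03],[0.35,0.42,0,0],[0,0,0,0],[0,0,0,0]]]'
python3 -c "
from h import *
go(*rackpt(.002,-.0675),.054,14.87)"
```

```text
t: 52.25
tcp_pos: [0.5724, 0.1449, 0.1652]
tool_rot: [0.609, 0.793, -0.001, -0.0]
force: [0.1, -0.3, -1.8]
finger_gap: 0.64
gripper_force: 42.7
t 52.25 tcp [0.5724 0.1449 0.1652] yaw 14.91 F [ 0.1 -0.3 -1.8] units [0.03 0.02 4.45] turn 0.01
```

```bash
python3 -m handwheel '[[[0.03,0.02,0.8,0],[0,0,1,0],[0,0,1,0],[0,0,0.8,0],[0,0,0.5,0],[0,0,0.3,0],[0,0,0.05,0],[0,0,0,0],[0,0,0,0]]]'
python3 -m handwheel '[[[0.06,0,0.06,0],[0,0,0.06,0],[0,0,0,0],[0,0,0,0]]]'
python3 -m handwheel '[[[0,0,0.05,0],[0,0,0,0],[0,0,0,0]]]'
```

```text
t: 53.38
tcp_pos: [0.5738, 0.1465, 0.0549]
tool_rot: [0.609, 0.793, 0.0, 0.001]
force: [-0.4, 0.5, -0.6]
finger_gap: 0.638
gripper_force: 42.7
t: 53.88
tcp_pos: [0.5729, 0.1479, 0.0512]
tool_rot: [0.609, 0.793, -0.0, -0.0]
force: [-0.3, -0.4, -1.2]
finger_gap: 0.636
gripper_force: 42.7
t: 54.25
tcp_pos: [0.573, 0.1479, 0.05]
tool_rot: [0.609, 0.793, -0.0, -0.0]
force: [0.6, -0.3, -1.7]
finger_gap: 0.638
gripper_force: 42.7
```

```bash
python3 -m handwheel '[[[0,0,0.04,0],[0,0,0,0],[0,0,0,0]]]'; python3 -c "
from h import *
s=sense();v=s['tcp_pos'][:2]-ORG;print(v@EX,v@EY)"
```

```text
t: 54.62
tcp_pos: [0.5731, 0.1479, 0.0495]
tool_rot: [0.609, 0.793, 0.0, 0.0]
force: [-2.1, -0.7, 4.2]
finger_gap: 0.639
gripper_force: 43.3
0.0030894640008067367 -0.06549130173141114
```

```bash
python3 -m handwheel '[[[0,0,0,0],[0,0,-0.02,0],[0,0,0,0],[0,0,0,0],[0,0,0,0]]]' 85 
python3 -m handwheel '[[[0,0,-0.5,0],[0,0,-1,0],[0,0,-1,0],[0,0,-1,0],[0,0,-1,0],[0,0,-1,0],[0,0,-1,0],[0,0,-1,0.5],[0,0,-1,1],[0,0,-1,0.98],[0,0,-1,0],[0,0,-1,0],[0,0,-1,0],[0,0,0,0],[0,0,0,0]]]' 
python3 -c "
from h import *
go(.57,.15,.3,0)
p,d,K,E=shot('wrist','w8');shot('scene','s8');shot('side','d8')
for c,y in [('orange',.083),('blue',.033),('yellow',-.018),('green',-.0655)]:
    q=proj(K,E,[[*rackpt(.002,y),DIM[c][2]+.008]])[0].astype(int)
    m=mask(p,c);v=cv2.cvtColor(p,cv2.COLOR_RGB2HSV)[...,2];m[v<.8*np.percentile(v[m>0],40)]=0
    m=cv2.morphologyEx(cv2.morphologyEx(m,cv2.MORPH_OPEN,np.ones((5,5))),cv2.MORPH_CLOSE,np.ones((11,11)))
    n,l,s,ct=cv2.connectedComponentsWithStats(m);i=min(range(1,n),key=lambda i:np.hypot(*(ct[i]-q)))
    k=np.argwhere(l==i)[:,::-1].astype(float)
    a=np.array(rect(k,K,E,DIM[c][2]+.008));d=a[:2]-ORG;print(c,'rack',(d@EX).round(4),(d@EY).round(4),a[2:].round(1))
a=cv2.imread('pics/w8.png')[0:240,180:420];b=cv2.imread('pics/d8.png')[90:330,230:470]
cv2.imwrite('pics/w8c.png',cv2.resize(np.hstack([a,b]),None,fx=1.66,fy=1.66))"
```

```text
t: 55.25
tcp_pos: [0.5729, 0.1479, 0.0494]
tool_rot: [0.609, 0.793, -0.0, -0.0]
force: [0.5, 1.0, 0.5]
finger_gap: 0.995
gripper_force: 0.0
t: 57.12
tcp_pos: [0.5722, 0.1478, 0.3614]
tool_rot: [0.707, 0.707, -0.0, -0.0]
force: [-0.3, 0.1, -0.5]
finger_gap: 0.994
gripper_force: 0.0
t 57.12 tcp [0.5722 0.1478 0.3614] yaw 0.06 F [-0.3  0.1 -0.5] units [ 0.09 -0.08  2.45] turn 0.01
orange rack 0.0009 0.0824 [14.8 59.1 49.3]
blue rack 0.0015 0.0327 [14.9 57.  43.1]
yellow rack 0.0003 -0.0179 [15.3 59.3 47.2]
green rack 0.0021 -0.065 [15.  55.1 38.9]
```

View pics/w8c.png

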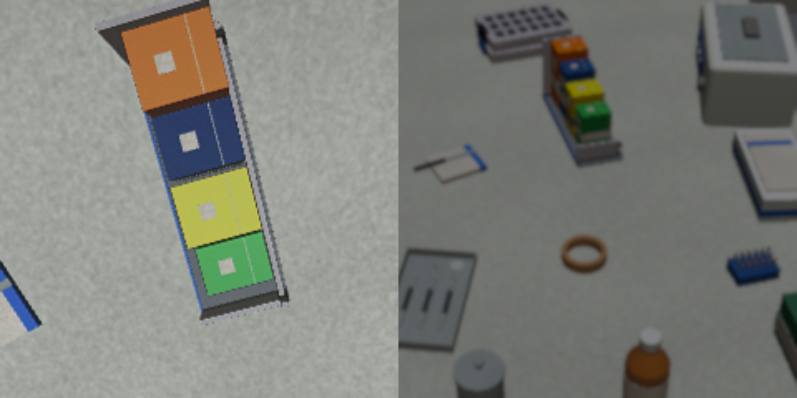

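Left (wrist): row orange, blue, yellow, green, square along the rail, with tight gaps. Right (side): all upright, and the tape, bottle and canister are undisturbed. One remaining check is the orange to end plate gap, since the rack centre along the row is only known to about 3 mm.

Run:
```python
from h import *
def prof(t,z,ys,xs):
    d=np.load(t+'.npz');g=cv2.cvtColor(d['p'],cv2.COLOR_RGB2GRAY).astype(np.float32)
    out=[]
    for y in ys:
        u=proj(d['K'],d['E'],[[*rackpt(x,y),z] for x in xs]).astype(np.float32)
        out.append(cv2.remap(g,u[None,:,0],u[None,:,1],cv2.INTER_LINEAR).mean())
    return np.round(out).astype(int)
ys=np.arange(.106,.1225,.001)
print((ys*1000).astype(int))
for t in ['w2','w8']: print('tall top',t,prof(t,.133,ys,np.linspace(-.036,-.032,5)))
print('tall top w2 mid',prof('w2',.133,ys,np.linspace(-.03,.03,20)))
print('tall base w2',prof('w2',.008,ys,np.linspace(-.03,.02,20)),'w5',prof('w5',.008,ys,np.linspace(-.03,.02,20)))
y2=-ys
for t in ['w2','w5','w7']: print('low top z.043',t,prof(t,.043,y2,np.linspace(-.03,.025,20)),'low base',prof(t,.008,y2,np.linspace(-.03,.025,20)))
```

```text
[106 107 108 109 110 111 112 113 114 115 116 117 118 119 120 121 122]
tall top w2 [ 62  63  63  63  62  59 105 154 158 156 156 161 173 173 173 173 175]
tall top w8 [ 57  56  57  57  57  53 106 143 142 141 146 157 156 150 145 143 145]
tall top w2 mid [ 63  65  60  51  55  57 108 155 157 155 156 154 168 171 171 170 169]
tall base w2 [104 104 105  98  78  62  59  60  61  61  61  61  61  61  62  62  58] w5 [98 98 99 96 64 44 46 52 55 55 55 55 55 55 54 55 55]
low top z.043 w2 [ 66  66  66  65  71  87 127 163 167 164 162 162 166 169 168 168 167] low base [110 110 108  97  72  52  52  59  65  66  66  66  66  66  65  70  85]
low top z.043 w5 [ 65  66  65  64  65  80 122 164 164 162 163 162 166 168 167 167 167] low base [109 109 109  99  72  52  55  62  65  66  65  64  66  78 114 160 166]
low top z.043 w7 [ 55  61  63  63  63  74 112 156 159 155 148 126 132 154 163 162 161] low base [105 106 105  97  73  54  56  61  63  63  62  68  91 139 161 157 154]
```

The plate inner faces come out at ±112 mm, so the orange gap is about 4.6 mm (limit 8). Everything is within limits, so I'm handing in.

```bash
python3 -c "
from station import *
print(sign_off())"
```

```text
the job is handed in; nothing more can be done
None
```

The job is handed in at about 57 s of the 128 s: orange, blue, yellow and green stand square along the back rail, all measured gaps (3 to 5 mm) inside the 8 mm limit, the bystanders look untouched; no verdict came back.

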